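# Try the pitch comb in the routed vise screw

### The job

Take the yellow-handled pitch comb out of the rack and seat its teeth fully in the thread on top of the wooden screw, near the middle of its length, feeling along for the grooves because the soft wood bruises under a hard push. Hold it lightly pressed home, flat and upright, for two seconds to check the pitch, then put it back fully down in the slot it came from and let go. Leave the blue-handled comb and the other things lying about alone.

Things in the scene. Friction and masses are not known exactly. Their poses are not given: they have to be found in the camera images.
- comb: Pitch comb that fits, about 90 g: upright steel leaf 56 (x) x 6 (y) x 30 mm (z 6 to 36) with a yellow handle on top and 4 teeth below, 14 mm apart (x = -21, -7, 7, 21 mm), each 3.2 mm wide, 6 mm long, round tipped. Origin: middle of the row of teeth, at the level of their tips; x along the row, y across the leaf, z up. Same both ways round.
- comb_handle (a point): Middle of the yellow handle, 52 mm above the comb's tooth tips. Handle: 44 mm (x) by 14 mm (y, the way to grip) by 32 mm tall (z 36 to 68 mm above the tips). Axes as the comb's.
- comb_fine: Comb of the same outer size with a blue handle and 7 finer teeth every 8 mm; it does not fit this screw. Origin and axes as for the yellow one. It stands in the other slot of the rack; leave it there.
- stand: Fixed cradle holding a light wooden screw that cannot turn or slide: aluminium base 250 x 90 x 12 mm, two black blocks at x = -100 and +100 mm (24 mm long, 70 wide, tops 45 mm up). Origin: centre of the base's underside; x along the screw, z up. Screw axis: 45 mm above the origin, y = 0. Comb seated: its origin is 63 mm above this origin; riding on the crests, 69 mm.
- screw_top (a point): Point on top of the screw, at mid length, level with the crests (69 mm above the stand's origin). Thread: 48 mm outer diameter, x = -70 to 70 mm, parallel ridges square to x (no slant), pitch 14 mm; crests 9 mm wide, grooves 5 mm wide at the mouth, 4.2 at the bottom, 6.5 deep. Where the grooves lie along x is different each time, anywhere in the pitch; no pose tells it.
- rack: Fixed dark wooden block, 90 (x) x 130 (y) x 32 mm tall. Two slots at y = -40 and +40 mm, 63 mm long (x), 8 mm wide, chamfered, 22 mm deep (floor 10 mm above the origin). A comb stands in each, tips on the floor, x along the slot, with 1 mm play to each side; which comb is in which slot varies. Origin: centre of its underside, z up.
- screwdriver: Loose screwdriver with an orange handle, 170 mm long, lying on the table; leave alone. Its x runs along it.
- clamp: Loose slotted wooden hold-down, 94 x 32 x 14 mm, lying on the table; leave alone. Origin: centre of its underside.
- washer: Loose steel washer, 42 mm across, 6 mm thick; leave alone. Origin: centre of its underside.
There are look-alikes about, which are no part of the job. What is shaped like the comb but green or turquoise is not meant.

How it is judged:
By the outcome, as a careful person would: the job done as asked, in the order asked, and still so for the second after the job is handed in, with the robot touching nothing.
It also fails if it takes over 67 s, if anything falls off the work surface, if the arm or the gripper's body presses on something with over 40 N, if the wrist force passes 120 N, or if a joint passes its speed limit or range.

### The arm

A 6-joint arm with a two-finger parallel gripper is mounted at the origin on the work surface. World frame = base frame: x ahead of the robot, y to its left, z up, the work surface at z = 0. Lengths are in mm, angles in rad, forces in N, time in s.
With the tool pointing down it reaches from about 350 to 975 mm from the base axis. Payload 7.1 kg.
Tool frame: the origin (TCP) lies at the very end of the fingers, on their centre line; the grasp point (between the pads) lies 19 mm behind it; y points along the fingers, x is the direction in which the jaws open and shut, and the axes are right-handed (so a half turn about y gives the same grasp; the last joint's range is limited). The gripper opens to 88 mm and grips with 3 to 60 N. Pads are 20 mm wide; open, the fingers measure 115 mm over their backs; the gripper's body (75 mm by 178 mm) begins 61 mm behind the grasp point.
Start: joints at [1.096, 0.423, 1.63, -0, 1.089, -0.019], TCP at [275.08, 561.191, 222.675] pointing down, gripper open.
Joint ranges: [-3, 3], [-0.9, 2.11], [0.09, 2.58], [-1.31, 4.45], [0.11, 2.69], [-2.54, 2.54]. Speed limits (rad/s): [2.39, 2.39, 3.01, 3.14, 3.14, 3.14].

### API

Orientations are given as a rotation vector (axis times angle).
In Python, from workcell import ctrl gives the robot as it stands. The module is installed in compiled form; this text tells all that it offers.
- The arm moves only by the tool carry_out, never from a script. Its arguments are lists of equal length, an entry for each row: "delta_pos": the shift along the tool's x, y, z in cm, a list of three; "rotation": the turn, a rotation vector about the tool's x, y, z in rad, a list of three. In form: {"delta_pos": [[dx, dy, dz], ...], "rotation": [[wx, wy, wz], ...]}. A call has 1 to 12 rows; each row is the pose to reach, as a shift and turn from the pose commanded when the call began, along the tool's axes at that moment; what a row does not reach only later rows make up. A row lasts 1/12 s, in which the tool goes at most 41.7 mm and 7.16 degrees, less where a joint would pass 70% of its speed; a pose out of reach is approached as far as the arm can. A call with a gripper value outside its range is refused whole. "hand" is the closure in counts, from 0 (fully open) to 255 (shut), set as the call begins (left out, the last holds). The fingers move at their own pace and stop on an object; the grip force is fixed at half the most. Time passes only in rows, so rows that repeat a pose let the fingers close. It gives the time, the measured TCP pose, the force and the opening at its end, in the units of the state.
- ctrl.get_obs(): the state, without advancing time (a new reading comes with each control period).
- ctrl.get_image(name): name is "scene" or "top" or "wrist"; returns the picture (384x512x3 uint8, red, green, blue); there is no depth.
- ctrl.camera_info(name): a dict with "fov_y" (degrees; the focal length in pixels is half the picture's height over the tangent of half this angle, whatever the lens; pixels are square), "cx", "cy" (the principal point, pixels), "R" (3x3) and "t" (3): a world point X has camera coordinates R X + t; the wrist camera has in their place "T_tool_cam" (4x4, takes a point from camera to tool coordinates, whose origin is the TCP and whose axes are the tool frame's). Camera axes: x right, y down, z forward; pixel columns grow to the right and rows downward; lengths in mm; the calibration is good to about 2 mm. A picture is of the moment at which its call begins: read the wrist's pose just before it. camera_info takes no time and is no camera call.
- ctrl.close_job(): hands the job in, once; it reports no verdict.
The state is a dict: "t": time; "qpos": joint angles; "qvel": joint speeds; "joint_torque": joint torques, N m; "ee_pos": TCP position; "orientation": TCP orientation; "ft_force": force on the tool from outside, world axes, zero at the start; "moment": the same for the moment, N m; "width": finger opening in mm.
Only numpy, scipy, OpenCV 4.12 (cv2) and the standard library are available. Lean on these libraries where they do the work, as an engineer would, in place of code of your own. Each camera call takes 0.05 s, during which the arm holds its last target.

## Working session

There is one attempt and no reset: what is moved stays moved. The work goes in short steps, Python scripts to look and compute and a tool call to move; the robot and the scene stay as the last step left them, time stands still between calls to the robot, and variables do not carry over. Pictures are saved under pics/ and viewed, and the job is handed in when it is done.

Besides the shell and the picture viewer there is one more tool, called after "Emit:" by a JSON object that holds its "method" and its "body", one argument or row to a line. carry_out: Moves the arm, as the interface text tells. Its arguments: {"type":"object","properties":{"delta_pos":{"type":"array","items":{"type":"array","items":{"type":"number"}}},"rotation":{"type":"array","items":{"type":"array","items":{"type":"number"}}},"hand":{"type":"number"}},"required":["delta_pos","rotation"]}

```bash
mkdir -p pics; cat > h.py <<'E'
import numpy as np, cv2
from workcell import ctrl
from scipy.spatial.transform import Rotation as Ro
def K(n):
    c=ctrl.camera_info(n); f=192/np.tan(np.radians(c["fov_y"])/2); return c,f
def pose():
    o=ctrl.get_obs(); T=np.eye(4); T[:3,:3]=Ro.from_rotvec(o["orientation"]).as_matrix(); T[:3,3]=o["ee_pos"]; return T
def ext(n,T=None):
    c,f=K(n)
    if "R" in c: return np.array(c["R"]),np.array(c["t"]),f,c["cx"],c["cy"]
    M=np.linalg.inv(T@np.array(c["T_tool_cam"])); return M[:3,:3],M[:3,3],f,c["cx"],c["cy"]
def ray(n,uv,z,T=None):
    R,t,f,cx,cy=ext(n,T); uv=np.atleast_2d(uv).astype(float)
    d=np.c_[(uv[:,0]-cx)/f,(uv[:,1]-cy)/f,np.ones(len(uv))]@R
    C=-R.T@t; s=(z-C[2])/d[:,2]; return C+d*s[:,None]
def proj(n,X,T=None):
    R,t,f,cx,cy=ext(n,T); p=np.atleast_2d(X)@R.T+t; return np.c_[p[:,0]/p[:,2]*f+cx,p[:,1]/p[:,2]*f+cy]
def snap(n,name):
    T=pose(); im=ctrl.get_image(n); cv2.imwrite(f"pics/{name}.png",im[:,:,::-1]); np.save(f"pics/{name}_T.npy",T); return im,T
E
python3 - <<'E'
from h import *
for n in("scene","top","wrist"):
    snap(n,n+"0"); print(n,ctrl.camera_info(n))
o=ctrl.get_obs(); print(o); print(pose().round(3))
E
```

```text
scene {'fov_y': 55.814662497365994, 'cx': 257.5117327370042, 'cy': 190.5966470560906, 'R': array([[ 0.42480221,  0.90518337, -0.01364327],
       [ 0.6293347 , -0.30611282, -0.7143058 ],
       [-0.65075412,  0.2948525 , -0.69970071]]), 't': array([-288.07967377, -324.21647575, 1145.49075244])}
top {'fov_y': 44.14006740272224, 'cx': 249.92939917662497, 'cy': 198.51952575297537, 'R': array([[ 0.01285741, -0.99988767,  0.00770323],
       [-0.9828646 , -0.01405446, -0.18379241],
       [ 0.18388003, -0.00520814, -0.9829349 ]]), 't': array([ 13.78457614, 634.30324899, 968.27295988])}
wrist {'fov_y': 64.05501373223525, 'cx': 249.77386394875234, 'cy': 187.09801626054298, 'T_tool_cam': array([[ 9.99999876e-01,  1.08852865e-04, -4.85593965e-04,
         6.11289936e-01],
       [ 4.97278281e-04, -2.56023477e-01,  9.66670436e-01,
        -1.61251656e+02],
       [-1.90986092e-05, -9.66670558e-01, -2.56023500e-01,
         6.96123127e+01],
       [ 0.00000000e+00,  0.00000000e+00,  0.00000000e+00,
         1.00000000e+00]])}
{'t': 0.15, 'qpos': array([ 1.09599447e+00,  4.23650014e-01,  1.63049155e+00,  2.01627710e-06,
        1.08858154e+00, -1.90058952e-02]), 'qvel': array([ 0.00175676, -0.00235497, -0.00204964,  0.00066186,  0.00109868,
        0.00115298]), 'joint_torque': array([ 7.43702776e-05, -5.44980097e+01, -2.73920953e+01,  6.43667160e-02,
        2.05166917e-02, -7.51543007e-05]), 'ee_pos': array([274.89983984, 560.83348008, 222.09880947]), 'orientation': array([-1.39159814, -0.86653064,  0.86812309]), 'ft_force': array([-0.07665659,  0.24602003, -1.46777955]), 'moment': array([-0.07333013, -0.03749053, -0.02013162]), 'width': 87.76371572297397}
[[ 4.40000e-01 -1.00000e-03 -8.98000e-01  2.74900e+02]
 [ 8.98000e-01 -1.00000e-03  4.40000e-01  5.60833e+02]
 [-1.00000e-03 -1.00000e+00  0.00000e+00  2.22099e+02]
 [ 0.00000e+00  0.00000e+00  0.00000e+00  1.00000e+00]]
```

View pics/scene0.png

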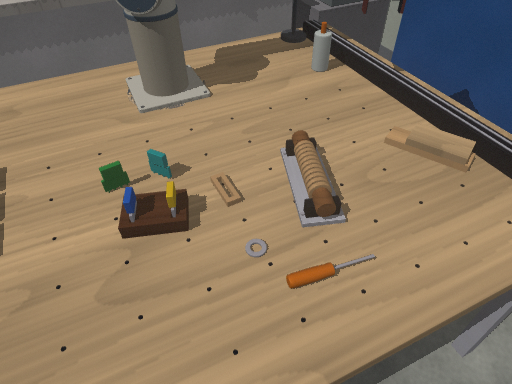

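View pics/top0.png

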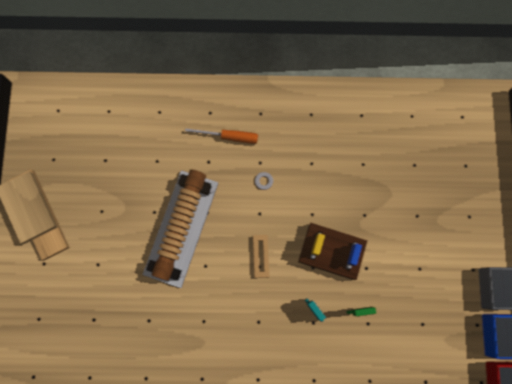

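View pics/wrist0.png

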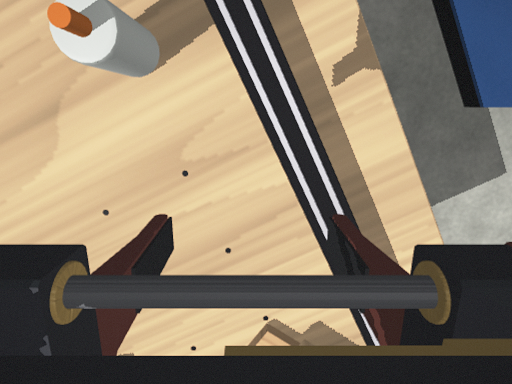

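The candidates, by pixel:
- **Yellow comb in the rack:** top (318,243), scene (171,198). This one fits: yellow handle, standing in a slot.
- **Blue comb:** top (355,255), in the other slot.
- **Turquoise and green look-alikes:** top (315,310) and (364,312), not in the rack.

I'll confirm in an enlarged crop and measure.

```bash
python3 - <<'E'
from h import *
a=cv2.imread("pics/top0.png"); b=cv2.imread("pics/scene0.png")
c1=cv2.resize(a[215:335,280:400],(390,390),interpolation=cv2.INTER_CUBIC); c2=cv2.resize(b[140:260,90:210],(390,390),interpolation=cv2.INTER_CUBIC)
cv2.imwrite("pics/crop1.png",np.hstack([c1,c2]))
c3=cv2.resize(a[160:295,140:225],None,fx=4,fy=4,interpolation=cv2.INTER_CUBIC)
cv2.imwrite("pics/crop2.png",c3)
for n,im,z in(("top",a,78),("scene",b,78)):
    h=cv2.cvtColor(im,cv2.COLOR_BGR2HSV)
    for nm,lo,hi in(("yellow",(22,170,90),(33,255,255)),("blue",(110,150,50),(125,255,255))):
        m=cv2.inRange(h,lo,hi); nn,l,s,ce=cv2.connectedComponentsWithStats(m)
        for i in range(1,nn):
            if s[i,4]>40: 
                r=cv2.minAreaRect(np.argwhere(l==i)[:,::-1].astype(np.float32))
                print(n,nm,s[i],ce[i].round(1),r,ray(n,ce[i],z-8).round(1), ray(n,cv2.boxPoints(r),z).round(0).tolist())
E
```

```text
top yellow [313 234  12  21 151] [318.1 243.8] ((318.0377197265625, 243.86793518066406), (7.692190647125244, 20.604084014892578), 15.945395469665527) [[ 536.8 -122.5   70. ]] [[517.0, -107.0, 78.0], [559.0, -120.0, 78.0], [555.0, -135.0, 78.0], [513.0, -123.0, 78.0]]
top blue [349 244  12  21 160] [354.7 254.2] ((354.72943115234375, 254.06883239746094), (7.949958801269531, 20.593265533447266), 16.699243545532227) [[ 516.  -199.3   70. ]] [[498.0, -183.0, 78.0], [539.0, -196.0, 78.0], [534.0, -212.0, 78.0], [493.0, -199.0, 78.0]]
top blue [483 315  29  44 586] [491.8 334.6] ((497.0, 336.5), (43.0, 28.0), 90.0) [[ 356.3 -475.3   70. ]] [[395.0, -456.0, 78.0], [396.0, -514.0, 78.0], [312.0, -506.0, 78.0], [311.0, -450.0, 78.0]]
scene yellow [166 181  10  26 216] [170.7 194. ] ((170.5, 193.5), (25.0, 9.0), 90.0) [[ 545.1 -123.2   70. ]] [[514.0, -123.0, 78.0], [522.0, -106.0, 78.0], [588.0, -125.0, 78.0], [581.0, -140.0, 78.0]]
scene blue [123 187  13  26 203] [128.4 200.2] ((129.1077117919922, 199.6384735107422), (11.287160873413086, 25.055015563964844), 7.125016689300537) [[ 526.1 -200.9   70. ]] [[559.0, -217.0, 78.0], [494.0, -199.0, 78.0], [508.0, -180.0, 78.0], [571.0, -199.0, 78.0]]
```

View pics/crop1.png

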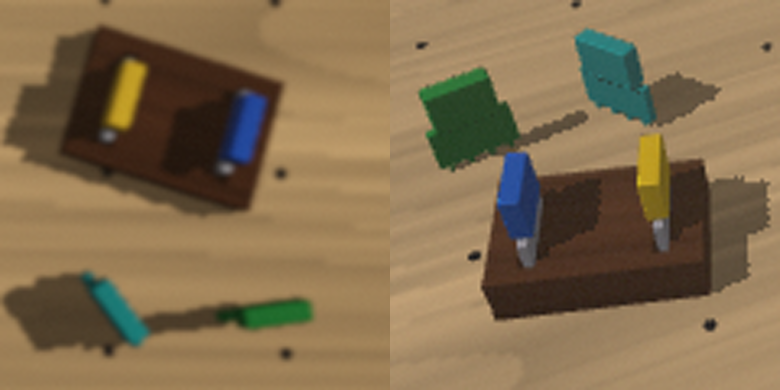

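View pics/crop2.png

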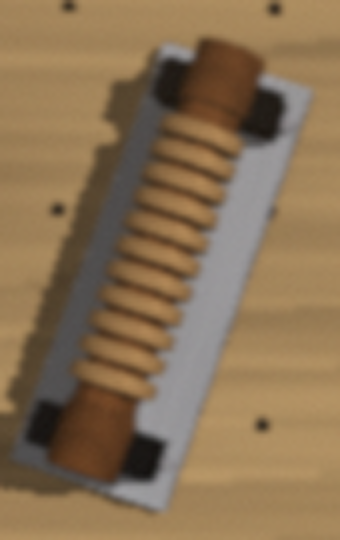

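The crop confirms it: the yellow handle sits in one rack slot (left crop about (125,95), right crop about (652,170)), with blue in the other. Next is the stand's pose.

```bash
python3 - <<'E'
from h import *
c=np.array([[160,45],[312,92],[165,510],[13,460]])/4+[140,160]
P=ray("top",c,12); print(P.round(1), P.mean(0).round(1))
d=P[0]-P[3]; print(np.degrees(np.arctan2(d[1],d[0])),np.linalg.norm(d)); d=P[1]-P[2]; print(np.degrees(np.arctan2(d[1],d[0])),np.linalg.norm(d))
a=cv2.imread("pics/top0.png")
h=cv2.cvtColor(a,cv2.COLOR_BGR2HSV); m=cv2.inRange(h,(0,60,15),(15,255,90)); m[:,:295]=0;m[:,375:]=0;m[:220]=0;m[290:]=0
r=cv2.minAreaRect(np.argwhere(m>0)[:,::-1].astype(np.float32)); print(r); Q=ray("top",cv2.boxPoints(r),32); print(Q.round(1),Q.mean(0))
E
```

```text
[[704.1 183.2  12. ]
 [677.8  95.5  12. ]
 [442.4 170.   12. ]
 [468.4 254.5  12. ]] [573.2 175.8  12. ]
-16.83832276298523 246.24957791285348
-17.568521743703606 246.85253820571145
((332.1083068847656, 251.3236846923828), (61.63154602050781, 41.807071685791016), 17.52556800842285)
[[ 500.2  -80.6   32. ]
 [ 587.9 -108.9   32. ]
 [ 548.7 -237.5   32. ]
 [ 462.1 -207.4   32. ]] [ 524.73298663 -158.60911349   32.        ]
```

Emit:
{"method": "carry_out", "body": {
  "delta_pos": [
    [-2,0,-2],
    [-6,0,-6],
    [-10,0,-10],
    [-13,0,-13],
    [-16,0,-16],
    [-19,0,-19],
    [-22,0,-22],
    [-25,0,-25],
    [-28,0,-28],
    [-31,0,-32],
    [-34,0,-35],
    [-37,0,-38]
  ],
  "rotation": [
    [0,-0.01,0],
    [0,-0.02,0],
    [0,-0.04,0],
    [0,-0.06,0],
    [0,-0.08,0],
    [0,-0.1,0],
    [0,-0.12,0],
    [0,-0.14,0],
    [0,-0.155,0],
    [0,-0.155,0],
    [0,-0.155,0],
    [0,-0.155,0]
  ]
}}

```text
t: 1.15
ee_pos: [438.7, 101.0, 222.8]
orientation: [-1.337, -0.985, 0.985]
ft_force: [0.7, 0.6, 0.1]
width: 87.7
```

Emit:
{"method": "carry_out", "body": {
  "delta_pos": [
    [-3,0,-2.6],
    [-6,0,-5.2],
    [-9,0,-7.9],
    [-12,0,-10.5],
    [-14,0,-12.3],
    [-15,0,-13.2],
    [-15,0,-13.2],
    [-15,0,-13.2]
  ],
  "rotation": [
    [0,0,0],
    [0,0,0],
    [0,0,0],
    [0,0,0],
    [0,0,0],
    [0,0,0],
    [0,0,0],
    [0,0,0]
  ]
}}

```text
t: 1.82
ee_pos: [519.4, -79.2, 222.2]
orientation: [-1.336, -0.983, 0.984]
ft_force: [-0.9, 1.0, 0.5]
width: 87.7
```

```bash
python3 - <<'E'
from h import *
im,T=snap("wrist","w1"); print(T.round(3)); print(proj("wrist",[[535,-121,78],[525,-158.6,32]],T)); print(ctrl.get_obs()['ft_force'])
E
```

```text
[[ 2.98000e-01 -1.00000e-03 -9.55000e-01  5.19408e+02]
 [ 9.55000e-01  1.00000e-03  2.98000e-01 -7.92170e+01]
 [ 0.00000e+00 -1.00000e+00  1.00000e-03  2.22244e+02]
 [ 0.00000e+00  0.00000e+00  0.00000e+00  1.00000e+00]]
[[215.53802449 202.06349096]
 [187.0822258  191.70259975]]
[-1.62144089  0.20153485 -0.26294565]
```

View pics/w1.png

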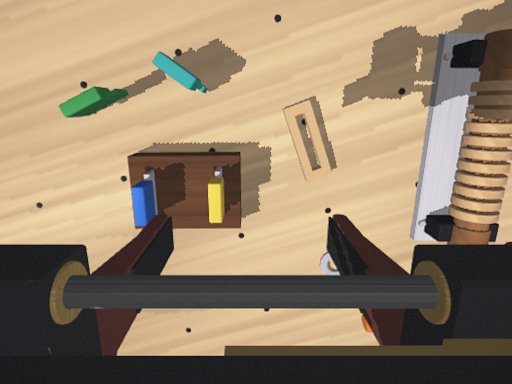

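Emit:
{"method": "carry_out", "body": {
  "delta_pos": [
    [-1.5,1.5,-1.1],
    [-3,4,-2.2],
    [-3.6,6,-2.7],
    [-3.6,6,-2.7],
    [-3.6,6,-2.7]
  ],
  "rotation": [
    [0,0,0],
    [0,0,0],
    [0,0,0],
    [0,0,0],
    [0,0,0]
  ]
}}

```text
t: 2.28
ee_pos: [533.9, -120.3, 162.1]
orientation: [-1.334, -0.984, 0.987]
ft_force: [0.3, -0.1, 0.7]
width: 87.8
```

```bash
python3 - <<'E'
from h import *
im,T=snap("wrist","w2"); print(T.round(3)); print(ctrl.get_obs()['qvel'].round(3))
h=cv2.cvtColor(im,cv2.COLOR_RGB2HSV); m=cv2.inRange(h,(20,140,80),(35,255,255))
n,l,s,ce=cv2.connectedComponentsWithStats(m); i=1+np.argmax(s[1:,4]); print(s[i],ce[i])
x,y,w,hh=s[i,:4]; cv2.imwrite("pics/w2c.png",cv2.resize(im[y-40:y+hh+30,x-40:x+w+40,::-1],None,fx=4,fy=4,interpolation=cv2.INTER_CUBIC)); print("org",x-40,y-40)
E
```

```text
[[ 2.95000e-01 -3.00000e-03 -9.55000e-01  5.33904e+02]
 [ 9.55000e-01  1.00000e-03  2.95000e-01 -1.20251e+02]
 [ 0.00000e+00 -1.00000e+00  3.00000e-03  1.62065e+02]
 [ 0.00000e+00  0.00000e+00  0.00000e+00  1.00000e+00]]
[ 0.001 -0.018 -0.016 -0.002 -0.004 -0.002]
[239 164  18  57 965] [247.5761658  191.97927461]
org 199 124
```

View pics/w2.png

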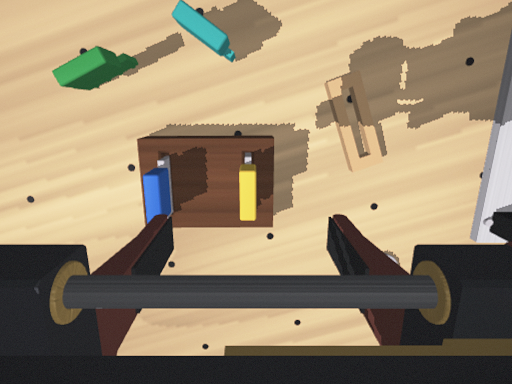

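View pics/w2c.png

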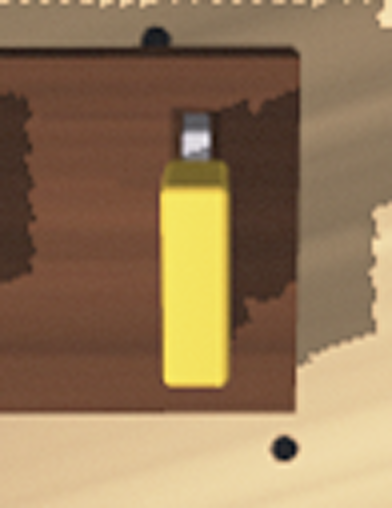

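```bash
python3 - <<'E'
from h import *
T=np.load("pics/w2_T.npy")
c=np.array([[162,188],[228,188],[228,386],[163,386]])/4+[199,124]-0.5+0.125
P=ray("wrist",c,78,T); print(P.round(1),P.mean(0).round(1))
d=P[3]-P[0]+P[2]-P[1]; print(np.degrees(np.arctan2(d[1],d[0])),np.linalg.norm(d)/2,np.linalg.norm(P[0]-P[1]))
print("tool x ang",np.degrees(np.arctan2(T[1,0],T[0,0])))
# rack edges row ~
tc=P.mean(0)-T[:3,3]; print("in tool",T[:3,:3].T@tc)
# rack right edge x=298/4+199, rows 48..410
r=np.array([[299,48],[297,410]])/4+[199,124]; Q=ray("wrist",r,32,T); d=Q[1]-Q[0]; print(Q,np.degrees(np.arctan2(d[1],d[0])))
E
```

```text
[[ 513.6 -122.6   78. ]
 [ 517.6 -109.7   78. ]
 [ 558.7 -122.2   78. ]
 [ 554.6 -135.4   78. ]] [ 536.1 -122.5   78. ]
-17.154732392044732 42.92624557467452 13.45399676762026
tool x ang 72.81755804191377
in tool [-1.48082247 84.05641308 -3.01756604]
[[ 500.11265242  -85.72059208   32.        ]
 [ 587.48534628 -111.3876324    32.        ]] -16.370942616660216
```

Emit:
{"method": "carry_out", "body": {
  "delta_pos": [
    [-0.15,2,-0.3],
    [-0.15,4.5,-0.3],
    [-0.15,7,-0.3],
    [-0.15,9,-0.3],
    [-0.15,10.5,-0.3],
    [-0.15,11.5,-0.3],
    [-0.15,11.9,-0.3],
    [-0.15,11.9,-0.3]
  ],
  "rotation": [
    [0,0,0],
    [0,0,0],
    [0,0,0],
    [0,0,0],
    [0,0,0],
    [0,0,0],
    [0,0,0],
    [0,0,0]
  ]
}}

```text
t: 3.0
ee_pos: [537.7, -123.5, 44.0]
orientation: [-1.336, -0.985, 0.985]
ft_force: [0.4, 0.2, 0.4]
width: 88.0
```

```bash
python3 - <<'E'
from h import *
im,T=snap("wrist","w3"); print(T.round(3)); print(ctrl.get_obs()['ft_force'])
E
```

```text
[[ 2.96000e-01  0.00000e+00 -9.55000e-01  5.37661e+02]
 [ 9.55000e-01  0.00000e+00  2.96000e-01 -1.23541e+02]
 [ 0.00000e+00 -1.00000e+00 -0.00000e+00  4.40010e+01]
 [ 0.00000e+00  0.00000e+00  0.00000e+00  1.00000e+00]]
[0.40319353 0.30314469 0.29851566]
```

View pics/w3.png

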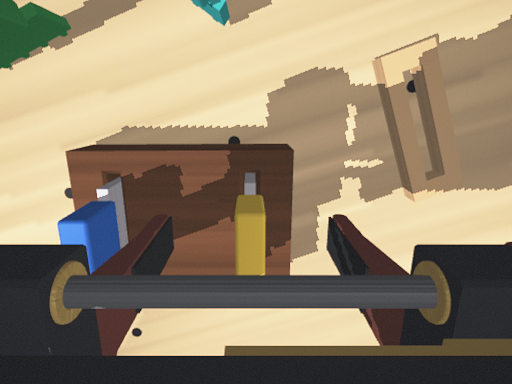

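Emit:
{"method": "carry_out", "body": {
  "delta_pos": [
    [0,0,0],
    [0,0,0],
    [0,0,0],
    [0,0,0],
    [0,0,0],
    [0,0,0],
    [0,0,0],
    [0,0,0],
    [0,0,0],
    [0,0,0]
  ],
  "rotation": [
    [0,0,0],
    [0,0,0],
    [0,0,0],
    [0,0,0],
    [0,0,0],
    [0,0,0],
    [0,0,0],
    [0,0,0],
    [0,0,0],
    [0,0,0]
  ],
  "hand": 255
}}

```text
t: 3.88
ee_pos: [537.5, -124.1, 43.6]
orientation: [-1.337, -0.985, 0.985]
ft_force: [0.0, -0.8, -0.5]
width: 24.3
```

```bash
python3 - <<'E'
from h import *
im,T=snap("wrist","w4"); o=ctrl.get_obs(); print(T.round(4),o["width"],o["ft_force"],o["moment"])
cv2.imwrite("pics/w4c.png",cv2.resize(im[150:300,180:330,::-1],None,fx=4,fy=4,interpolation=cv2.INTER_CUBIC))
E
```

```text
[[ 2.963000e-01 -1.000000e-04 -9.551000e-01  5.374677e+02]
 [ 9.551000e-01  0.000000e+00  2.963000e-01 -1.241488e+02]
 [-0.000000e+00 -1.000000e+00  1.000000e-04  4.364160e+01]
 [ 0.000000e+00  0.000000e+00  0.000000e+00  1.000000e+00]] 20.87259612502411 [-0.10620873 -0.04985269  0.2654952 ] [-0.01928286  0.01844958  0.08283279]
```

View pics/w4c.png

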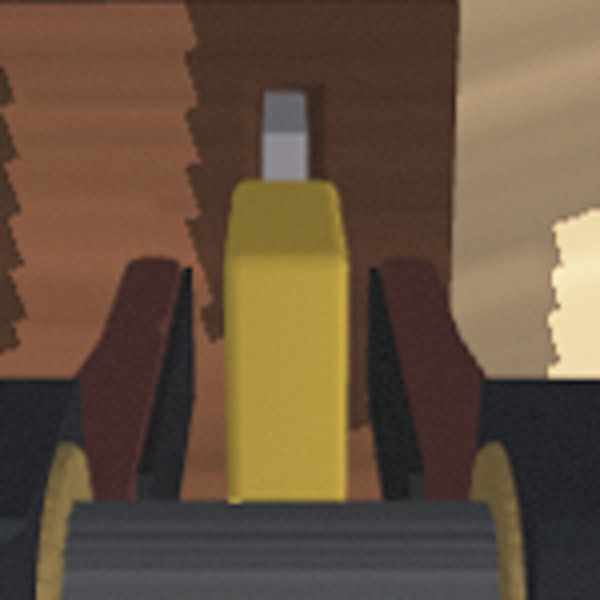

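Emit:
{"method": "carry_out", "body": {
  "delta_pos": [
    [0,0,0],
    [0,0,0],
    [0,0,0],
    [0,0,0],
    [0,0,0]
  ],
  "rotation": [
    [0,0,0],
    [0,0,0],
    [0,0,0],
    [0,0,0],
    [0,0,0]
  ],
  "hand": 255
}}

```text
t: 4.35
ee_pos: [537.5, -124.1, 43.7]
orientation: [-1.337, -0.985, 0.985]
ft_force: [0.6, 0.0, 0.0]
width: 13.7
```

```bash
python3 - <<'E'
from h import *
T=pose(); o=ctrl.get_obs(); np.save("grasp_T.npy",T); print(T.round(4),o["width"],o["ft_force"],o["moment"])
E
```

```text
[[ 2.963000e-01 -0.000000e+00 -9.551000e-01  5.375077e+02]
 [ 9.551000e-01  0.000000e+00  2.963000e-01 -1.241288e+02]
 [ 0.000000e+00 -1.000000e+00  0.000000e+00  4.366050e+01]
 [ 0.000000e+00  0.000000e+00  0.000000e+00  1.000000e+00]] 13.677734437538495 [0.55108212 0.04677257 0.01556018] [0.01106868 0.01180077 0.03153578]
```

Emit:
{"method": "carry_out", "body": {
  "delta_pos": [
    [0,-0.5,0],
    [0,-1.5,0],
    [0,-3,0],
    [0,-5,0],
    [0,-7.5,0],
    [0,-9.5,0],
    [0,-11,0],
    [0,-11,0]
  ],
  "rotation": [
    [0,0,0],
    [0,0,0],
    [0,0,0],
    [0,0,0],
    [0,0,0],
    [0,0,0],
    [0,0,0],
    [0,0,0]
  ]
}}

```text
t: 5.02
ee_pos: [539.6, -124.7, 157.7]
orientation: [-1.342, -0.989, 0.982]
ft_force: [1.5, 0.5, -0.2]
width: 14.1
```

Emit:
{"method": "carry_out", "body": {
  "delta_pos": [
    [2,0,0.5],
    [5,0,1],
    [8,0,2],
    [11,0,3],
    [14,0,4],
    [17,0,5],
    [20,0,5.5],
    [22,0,5.5],
    [23.5,0,5.5],
    [24,0,5.5],
    [24,0,5.5],
    [24,0,5.5]
  ],
  "rotation": [
    [0,0,0],
    [0,0,0],
    [0,0,0],
    [0,0,0],
    [0,0,0],
    [0,0,0],
    [0,0,0],
    [0,0,0],
    [0,0,0],
    [0,0,0],
    [0,0,0],
    [0,0,0]
  ]
}}

```text
t: 6.02
ee_pos: [555.7, 120.7, 153.3]
orientation: [-1.336, -0.984, 0.986]
ft_force: [0.7, 0.5, -0.6]
width: 13.9
```

```bash
python3 - <<'E'
from h import *
im,T=snap("wrist","w5"); o=ctrl.get_obs(); print(T.round(4),o["width"],o["ft_force"],o["moment"],o['qvel'].round(3))
E
```

```text
[[ 2.963000e-01 -9.000000e-04 -9.551000e-01  5.557180e+02]
 [ 9.551000e-01 -5.000000e-04  2.963000e-01  1.206722e+02]
 [-7.000000e-04 -1.000000e+00  7.000000e-04  1.533037e+02]
 [ 0.000000e+00  0.000000e+00  0.000000e+00  1.000000e+00]] 13.935492461806195 [-0.10498944 -0.10224829 -1.21148196] [-0.02005066 -0.02509681 -0.00293631] [-0.01  -0.003  0.002  0.002  0.002  0.001]
```

View pics/w5.png

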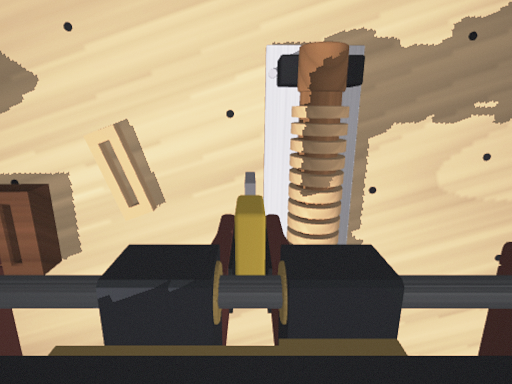

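```bash
python3 - <<'E'
import cv2
im=cv2.imread("pics/w5.png"); c=cv2.resize(im[95:245,225:375],None,fx=4,fy=4,interpolation=cv2.INTER_CUBIC); cv2.imwrite("pics/w5c.png",c)
E
```

```text
(no output)
```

View pics/w5c.png

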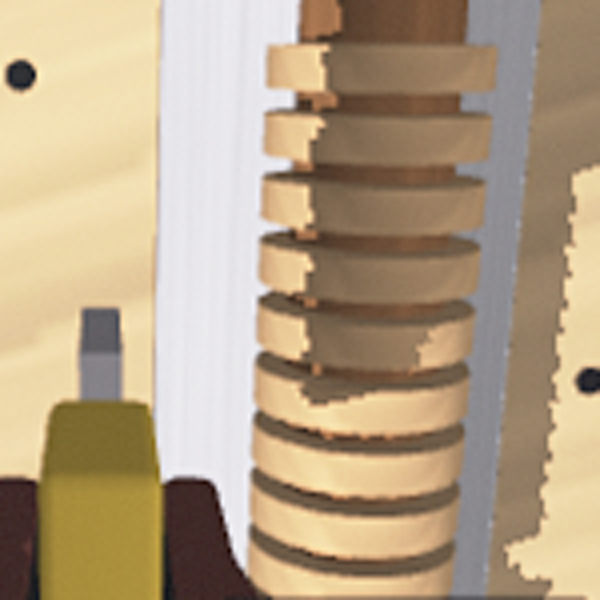

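```bash
python3 - <<'E'
from h import *
T=np.load("pics/w5_T.npy"); im=cv2.imread("pics/w5.png")
f=lambda p:np.array(p)/4+[225,95]-0.375
for l,r in(((264,140),(492,135)),((261,205),(485,200)),((252,455),(463,450)),((251,510),(459,505))):
    a=f(l);b=f(r)
    A=ray("wrist",a,0,T)[0];B=ray("wrist",b,0,T)[0]
    M=T@np.array(ctrl.camera_info("wrist")["T_tool_cam"]); C=M[:3,3]
    u=(A-C)/np.linalg.norm(A-C);v=(B-C)/np.linalg.norm(B-C); w=u+v; P=C+w*(45-C[2])/w[2]
    print(P.round(1),(T[:3,:3].T@(P-T[:3,3])).round(1))
E
```

```text
[525.5 192.7  45. ] [ 60.  108.3  50.1]
[538.8 188.3  45. ] [ 59.7 108.3  36.1]
[593.8 171.   45. ] [ 59.4 108.2 -21.6]
[606.8 167.1  45. ] [ 59.6 108.2 -35.1]
```

```bash
python3 - <<'E'
from h import *
T=np.load("pics/w5_T.npy"); im=cv2.imread("pics/w5.png").astype(np.float32)
zz=np.arange(-42,72,0.5); 
prof=[]
for dx in(-6,-3,0,3,6):
    X=np.array([T[:3,3]+T[:3,:3]@np.array([59.6+dx,T[2,3]-69,z]) for z in zz])
    p=proj("wrist",X,T).astype(np.float32)
    prof.append(cv2.remap(im,p[None,:,0],p[None,:,1],cv2.INTER_LINEAR)[0])
P=np.array(prof)
h=200
strip=np.vstack([np.repeat(cv2.resize(P[i][None].astype(np.uint8),None,fx=3.4,fy=1,interpolation=cv2.INTER_LINEAR),50,0) for i in range(5)])
for i in range(0,len(zz),20):
    x=int(i*3.4); cv2.putText(strip,f"{zz[i]:.0f}",(x,12),0,.4,(255,0,0),1); strip[:20,x]=(0,0,255)
cv2.imwrite("pics/prof.png",strip)
print(P[2].mean(1).round(0).astype(int).tolist())
E
```

```text
[155, 116, 81, 82, 83, 83, 82, 79, 100, 143, 170, 188, 193, 194, 193, 193, 193, 193, 193, 194, 195, 196, 198, 199, 200, 204, 206, 179, 147, 107, 81, 83, 84, 85, 82, 79, 104, 129, 159, 183, 191, 195, 194, 194, 193, 194, 194, 196, 197, 198, 198, 199, 201, 203, 190, 173, 139, 110, 89, 83, 85, 83, 81, 80, 93, 133, 163, 185, 191, 194, 193, 193, 194, 194, 195, 195, 196, 197, 198, 200, 202, 204, 192, 175, 138, 109, 89, 83, 84, 83, 82, 81, 87, 98, 108, 116, 118, 118, 117, 117, 118, 118, 119, 119, 118, 118, 120, 121, 122, 121, 119, 109, 98, 89, 84, 83, 83, 83, 83, 84, 88, 99, 111, 115, 117, 117, 117, 118, 118, 118, 118, 119, 119, 119, 120, 122, 123, 122, 121, 111, 98, 89, 85, 85, 84, 82, 82, 83, 88, 100, 111, 116, 117, 117, 117, 117, 118, 117, 118, 118, 119, 119, 119, 120, 122, 124, 122, 109, 97, 85, 83, 83, 84, 84, 83, 80, 90, 102, 112, 117, 117, 118, 117, 116, 117, 117, 118, 118, 119, 120, 121, 122, 122, 122, 121, 106, 93, 81, 81, 82, 82, 81, 81, 81, 90, 101, 112, 116, 117, 117, 117, 118, 118, 118, 118, 119, 119, 119, 120, 121, 123, 124, 117, 105, 91, 84, 81, 82]
```

View pics/prof.png

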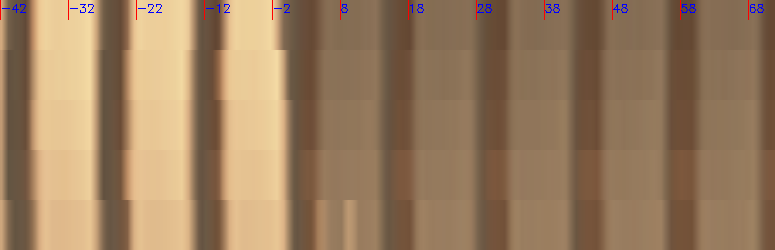

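```bash
python3 - <<'E'
from h import *
c,f=K("wrist"); M=np.array(c["T_tool_cam"]); 
def rt(u,v,y):
    d=M[:3,:3]@np.array([(u-c["cx"])/f,(v-c["cy"])/f,1]); C=M[:3,3]; return C+d*(y-C[1])/d[1]
for nm,u,v,y,o in(("leaf top",100,352,-2.3,28),("leaf bot",100,308,27.7,28),("handle bot",100,402,-2.3,22),("handle top",100,475,-34.3,22)):
    p=rt(u/4+225-.375,v/4+95-.375,y); print(nm,p.round(2),"center z",round(p[2]-o,2))
for nm,u1,v,u2,y in(("handletop w",38,500,163,-34.3),("leaf w",80,365,122,-2.3),("leaf bot w",80,312,121,27.7)):
    print(nm,[rt(u/4+225-.375,v/4+95-.375,y)[0].round(2) for u in(u1,u2)])
im=cv2.imread("pics/w5.png"); cv2.imwrite("pics/w5d.png",cv2.resize(im[160:280,215:285],None,fx=5,fy=5,interpolation=cv2.INTER_CUBIC))
E
```

```text
leaf top [ 0.44 -2.3  29.9 ] center z 1.9
leaf bot [ 0.41 27.7  29.55] center z 1.55
handle bot [ 0.44 -2.3  22.95] center z 0.95
handle top [  0.47 -34.3   24.01] center z 2.01
handletop w [np.float64(-6.35), np.float64(7.41)]
leaf w [np.float64(-2.24), np.float64(3.38)]
leaf bot w [np.float64(-2.74), np.float64(3.71)]
```

View pics/w5d.png

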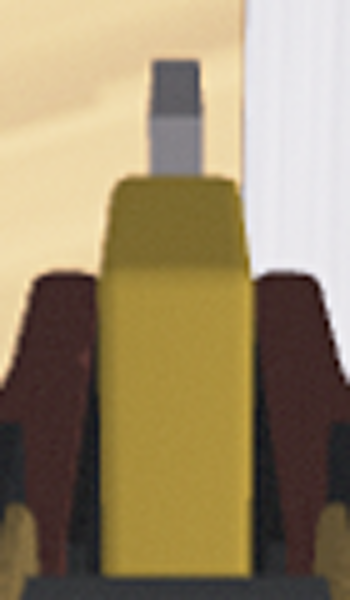

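Emit:
{"method": "carry_out", "body": {
  "delta_pos": [
    [1,0,-0.2],
    [2.5,0,-0.64],
    [4,0,-0.64],
    [5,0.5,-0.64],
    [5.9,1.5,-0.64],
    [5.9,2.5,-0.64],
    [5.9,3.5,-0.64],
    [5.9,4,-0.64],
    [5.9,4.2,-0.64],
    [5.9,4.2,-0.64],
    [5.9,4.2,-0.64]
  ],
  "rotation": [
    [0,0,0],
    [0,0,0],
    [0,0,0],
    [0,0,0],
    [0,0,0],
    [0,0,0],
    [0,0,0],
    [0,0,0],
    [0,0,0],
    [0,0,0],
    [0,0,0]
  ]
}}

```text
t: 6.98
ee_pos: [579.6, 175.5, 111.6]
orientation: [-1.337, -0.984, 0.985]
ft_force: [0.6, -0.7, -1.2]
width: 14.0
```

```bash
python3 - <<'E'
from h import *
im,T=snap("wrist","w6"); o=ctrl.get_obs(); print(T.round(4),o["width"],o["ft_force"],o["moment"],o['qvel'].round(3))
T5=np.load("pics/w5_T.npy"); print("shift in w5 tool",(T5[:3,:3].T@(T[:3,3]-T5[:3,3])).round(2))
cv2.imwrite("pics/w6c.png",cv2.resize(im[95:245,175:325,::-1],None,fx=4,fy=4,interpolation=cv2.INTER_CUBIC))
snap("scene","s6")
E
```

```text
[[ 2.967000e-01 -2.000000e-04 -9.550000e-01  5.796442e+02]
 [ 9.550000e-01 -1.000000e-04  2.967000e-01  1.754605e+02]
 [-2.000000e-04 -1.000000e+00  2.000000e-04  1.116096e+02]
 [ 0.000000e+00  0.000000e+00  0.000000e+00  1.000000e+00]] 13.915951687207645 [-0.95394417 -0.28977918 -1.23222509] [0.0027184  0.00873145 0.00316249] [ 0.001 -0.006 -0.005  0.001 -0.     0.002]
shift in w5 tool [59.45 41.65 -6.65]
```

View pics/w6c.png

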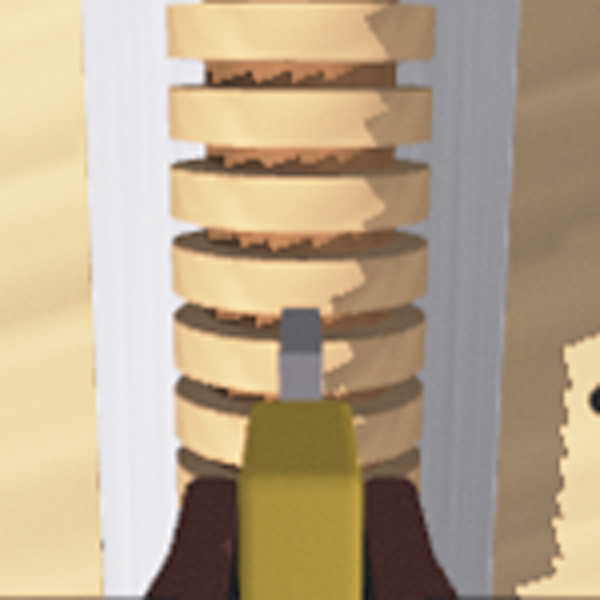

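```bash
python3 - <<'E'
from h import *
T=np.load("pics/w6_T.npy"); im=cv2.imread("pics/w6.png").astype(np.float32)
zz=np.arange(-12,64,0.25)
for dx in(-10,-8,8):
    zt=45+np.sqrt(24**2-dx**2)
    X=np.array([T[:3,3]+T[:3,:3]@np.array([0.3+dx,T[2,3]-zt,z]) for z in zz]); p=proj("wrist",X,T).astype(np.float32)
    g=cv2.remap(im,p[None,:,0],p[None,:,1],cv2.INTER_LINEAR)[0].mean(1)
    g=cv2.GaussianBlur(g[None],(5,1),0)[0]; d=np.diff(g)
    print(dx,[(float(zz[i]+.125),int(d[i])) for i in range(1,len(d)-1) if abs(d[i])>8 and abs(d[i])>=abs(d[i-1]) and abs(d[i])>abs(d[i+1])])
E
```

```text
-10 [(-2.875, 9), (6.625, -20), (11.125, 23), (20.625, -19), (25.125, 22), (34.625, -19), (39.125, 21), (48.625, -21), (50.625, 15), (53.125, 22), (62.625, -28)]
-8 [(10.875, 24), (20.625, -22), (24.875, 29), (34.375, -20), (37.125, 14), (39.125, 16), (48.625, -23), (51.125, 16), (53.125, 18), (62.625, -24)]
8 [(10.875, 11), (16.375, 13), (20.375, -18), (25.125, 8), (29.125, 11), (34.375, -17), (39.125, 21), (48.375, -19), (53.125, 16), (62.375, -19)]
```

View pics/s6.png

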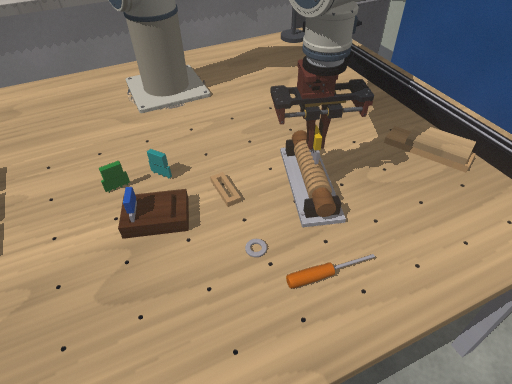

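The comb is centred over the screw, and its teeth line up with the grooves: centres at 8.8 and 22.8 mm against teeth at 8.75 and 22.75 mm. I'll descend gently.

Emit:
{"method": "carry_out", "body": {
  "delta_pos": [
    [0,0.3,0],
    [0,0.6,0],
    [0,0.8,0],
    [0,0.8,0],
    [0,0.9,0],
    [0,0.95,0],
    [0,1.0,0],
    [0,1.0,0]
  ],
  "rotation": [
    [0,0,0],
    [0,0,0],
    [0,0,0],
    [0,0,0],
    [0,0,0],
    [0,0,0],
    [0,0,0],
    [0,0,0]
  ]
}}

```text
t: 7.75
ee_pos: [579.7, 175.9, 101.6]
orientation: [-1.337, -0.985, 0.985]
ft_force: [-0.0, 0.7, -0.9]
width: 13.8
```

Emit:
{"method": "carry_out", "body": {
  "delta_pos": [
    [0,0.03,0],
    [0,0.06,0],
    [0,0.1,0],
    [0,0.13,0],
    [0,0.16,0],
    [0,0.2,0],
    [0,0.2,0]
  ],
  "rotation": [
    [0,0,0],
    [0,0,0],
    [0,0,0],
    [0,0,0],
    [0,0,0],
    [0,0,0],
    [0,0,0]
  ]
}}

```text
t: 8.33
ee_pos: [579.6, 175.8, 99.6]
orientation: [-1.337, -0.985, 0.985]
ft_force: [-0.4, 0.5, -1.2]
width: 14.4
```

Emit:
{"method": "carry_out", "body": {
  "delta_pos": [
    [0,0.04,0],
    [0,0.08,0],
    [0,0.12,0],
    [0,0.16,0],
    [0,0.2,0],
    [0,0.22,0],
    [0,0.22,0],
    [0,0.22,0]
  ],
  "rotation": [
    [0,0,0],
    [0,0,0],
    [0,0,0],
    [0,0,0],
    [0,0,0],
    [0,0,0],
    [0,0,0],
    [0,0,0]
  ]
}}

```text
t: 9.0
ee_pos: [579.7, 175.8, 97.4]
orientation: [-1.337, -0.985, 0.985]
ft_force: [0.1, 0.0, -1.4]
width: 13.9
```

```bash
python3 - <<'E'
from h import *
o=ctrl.get_obs(); print(pose()[:3,3],o["ft_force"],o["moment"])
E
```

```text
[579.6546007  175.8298865   97.44365756] [ 0.10522972  0.04711973 -1.38420553] [ 0.07730697 -0.01352634  0.02024434]
```

Emit:
{"method": "carry_out", "body": {
  "delta_pos": [
    [0,0.02,0],
    [0,0.04,0],
    [0,0.06,0],
    [0,0.06,0],
    [0,0.06,0]
  ],
  "rotation": [
    [0,0,0],
    [0,0,0],
    [0,0,0],
    [0,0,0],
    [0,0,0]
  ]
}}

```text
t: 9.42
ee_pos: [579.7, 175.8, 96.9]
orientation: [-1.337, -0.985, 0.985]
ft_force: [0.7, -0.0, -1.2]
width: 13.9
```

Emit:
{"method": "carry_out", "body": {
  "delta_pos": [
    [0,0.01,0],
    [0,0.02,0],
    [0,0.03,0],
    [0,0.03,0],
    [0,0.03,0]
  ],
  "rotation": [
    [0,0,0],
    [0,0,0],
    [0,0,0],
    [0,0,0],
    [0,0,0]
  ]
}}

```text
t: 9.83
ee_pos: [579.7, 175.8, 96.8]
orientation: [-1.337, -0.985, 0.985]
ft_force: [-0.2, -0.3, 2.3]
width: 14.1
```

Emit:
{"method": "carry_out", "body": {
  "delta_pos": [
    [0,0.01,0],
    [0,0.02,0],
    [0,0.02,0],
    [0,0.02,0],
    [0,0.02,0]
  ],
  "rotation": [
    [0,0,0],
    [0,0,0],
    [0,0,0],
    [0,0,0],
    [0,0,0]
  ]
}}

```text
t: 10.25
ee_pos: [579.7, 175.8, 96.7]
orientation: [-1.337, -0.985, 0.985]
ft_force: [-1.3, -0.3, 5.5]
width: 13.5
```

Contact came at the predicted seated height (TCP 96.7), with about 6.5 N net. I'll hold here.

Emit:
{"method": "carry_out", "body": {
  "delta_pos": [
    [0,0,0],
    [0,0,0],
    [0,0,0],
    [0,0,0],
    [0,0,0],
    [0,0,0],
    [0,0,0],
    [0,0,0],
    [0,0,0],
    [0,0,0],
    [0,0,0],
    [0,0,0]
  ],
  "rotation": [
    [0,0,0],
    [0,0,0],
    [0,0,0],
    [0,0,0],
    [0,0,0],
    [0,0,0],
    [0,0,0],
    [0,0,0],
    [0,0,0],
    [0,0,0],
    [0,0,0],
    [0,0,0]
  ]
}}

```text
t: 11.25
ee_pos: [579.7, 175.8, 96.7]
orientation: [-1.337, -0.985, 0.985]
ft_force: [-1.7, -0.4, 5.6]
width: 14.3
```

```bash
python3 - <<'E'
from h import *
im,T=snap("wrist","w7"); o=ctrl.get_obs(); print(T.round(4),o["width"],o["ft_force"],o["moment"])
a=cv2.resize(im[95:245,175:325,::-1],(400,400),interpolation=cv2.INTER_CUBIC)
s,_=snap("scene","s7"); b=cv2.resize(s[110:230,260:380,::-1],(400,400),interpolation=cv2.INTER_CUBIC)
cv2.imwrite("pics/w7c.png",np.hstack([a,b]))
E
```

```text
[[ 2.963000e-01  2.000000e-04 -9.551000e-01  5.797351e+02]
 [ 9.551000e-01  0.000000e+00  2.963000e-01  1.758430e+02]
 [ 1.000000e-04 -1.000000e+00 -2.000000e-04  9.673310e+01]
 [ 0.000000e+00  0.000000e+00  0.000000e+00  1.000000e+00]] 13.717910706874092 [-2.06823971 -1.7315855   5.2589538 ] [-0.06175138  0.33796006 -0.02656447]
```

View pics/w7c.png

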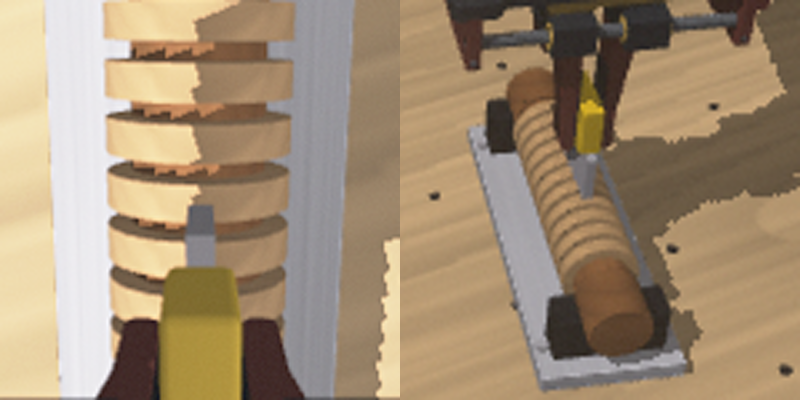

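The pictures show the leaf down on the crests, centred and upright (left crop about (200,250), right crop about (587,175)). There is a 2 N sideways force, so I'll ease 0.2 mm toward the base and hold past two seconds.

Emit:
{"method": "carry_out", "body": {
  "delta_pos": [
    [0,0,0.01],
    [0,0,0.02],
    [0,0.01,0.02],
    [0,0.01,0.02],
    [0,0.01,0.02],
    [0,0.01,0.02]
  ],
  "rotation": [
    [0,0,0],
    [0,0,0],
    [0,0,0],
    [0,0,0],
    [0,0,0],
    [0,0,0]
  ]
}}

```text
t: 11.85
ee_pos: [579.7, 175.8, 96.7]
orientation: [-1.337, -0.985, 0.985]
ft_force: [-1.5, -0.4, 5.8]
width: 14.0
```

Emit:
{"method": "carry_out", "body": {
  "delta_pos": [
    [0,0,0],
    [0,0,0],
    [0,0,0],
    [0,0,0],
    [0,0,0],
    [0,0,0],
    [0,0,0],
    [0,0,0],
    [0,0,0],
    [0,0,0],
    [0,0,0],
    [0,0,0]
  ],
  "rotation": [
    [0,0,0],
    [0,0,0],
    [0,0,0],
    [0,0,0],
    [0,0,0],
    [0,0,0],
    [0,0,0],
    [0,0,0],
    [0,0,0],
    [0,0,0],
    [0,0,0],
    [0,0,0]
  ]
}}

```text
t: 12.85
ee_pos: [579.7, 175.9, 96.7]
orientation: [-1.337, -0.985, 0.984]
ft_force: [-1.8, -0.1, 5.3]
width: 14.1
```

Emit:
{"method": "carry_out", "body": {
  "delta_pos": [
    [0,0,0],
    [0,0,0],
    [0,0,0],
    [0,0,0],
    [0,0,0],
    [0,0,0],
    [0,0,0],
    [0,0,0],
    [0,0,0],
    [0,0,0],
    [0,0,0],
    [0,0,0]
  ],
  "rotation": [
    [0,0,0],
    [0,0,0],
    [0,0,0],
    [0,0,0],
    [0,0,0],
    [0,0,0],
    [0,0,0],
    [0,0,0],
    [0,0,0],
    [0,0,0],
    [0,0,0],
    [0,0,0]
  ]
}}

```text
t: 13.85
ee_pos: [579.7, 175.9, 96.7]
orientation: [-1.337, -0.985, 0.985]
ft_force: [-0.7, -0.6, 6.7]
width: 13.8
```

Emit:
{"method": "carry_out", "body": {
  "delta_pos": [
    [0,0,0],
    [0,0,0],
    [0,0,0],
    [0,0,0],
    [0,0,0],
    [0,0,0]
  ],
  "rotation": [
    [0,0,0],
    [0,0,0],
    [0,0,0],
    [0,0,0],
    [0,0,0],
    [0,0,0]
  ]
}}

```text
t: 14.35
ee_pos: [579.7, 175.9, 96.7]
orientation: [-1.337, -0.985, 0.985]
ft_force: [-1.3, -0.7, 5.2]
width: 14.0
```

```bash
python3 - <<'E'
from h import *
o=ctrl.get_obs(); print(o["t"],pose().round(4),o["ft_force"],o["moment"])
E
```

```text
14.35 [[ 2.963000e-01  5.000000e-04 -9.551000e-01  5.797189e+02]
 [ 9.551000e-01 -0.000000e+00  2.963000e-01  1.758519e+02]
 [ 1.000000e-04 -1.000000e+00 -5.000000e-04  9.674020e+01]
 [ 0.000000e+00  0.000000e+00  0.000000e+00  1.000000e+00]] [-1.32818295 -0.72645328  5.18098947] [-0.20572089  0.30195865 -0.01938423]
```

Emit:
{"method": "carry_out", "body": {
  "delta_pos": [
    [0,-0.2,0],
    [0,-0.5,0],
    [0,-1,0],
    [0,-2,0],
    [0,-3.5,0],
    [0,-5,0],
    [0,-5.8,0],
    [0,-5.8,0]
  ],
  "rotation": [
    [0,0,0],
    [0,0,0],
    [0,0,0],
    [0,0,0],
    [0,0,0],
    [0,0,0],
    [0,0,0],
    [0,0,0]
  ]
}}

```text
t: 15.02
ee_pos: [580.9, 176.3, 156.8]
orientation: [-1.338, -0.988, 0.982]
ft_force: [0.5, -0.8, -1.1]
width: 13.7
```

Emit:
{"method": "carry_out", "body": {
  "delta_pos": [
    [-2,0,-0.4],
    [-5,0,-0.9],
    [-8,0,-1.4],
    [-11,0,-1.8],
    [-14,0,-2.3],
    [-17,0,-2.8],
    [-20,0,-3.3],
    [-23,0,-3.8],
    [-26,0,-4.3],
    [-28.5,0,-4.7],
    [-29.9,0,-4.9],
    [-29.9,0,-4.9]
  ],
  "rotation": [
    [0,0,0],
    [0,0,0],
    [0,0,0],
    [0,0,0],
    [0,0,0],
    [0,0,0],
    [0,0,0],
    [0,0,0],
    [0,0,0],
    [0,0,0],
    [0,0,0],
    [0,0,0]
  ]
}}

```text
t: 16.02
ee_pos: [537.0, -126.7, 153.8]
orientation: [-1.338, -0.982, 0.983]
ft_force: [-0.1, 0.6, -1.3]
width: 14.2
```

Emit:
{"method": "carry_out", "body": {
  "delta_pos": [
    [0,0,0],
    [0,0,0],
    [0,0,0]
  ],
  "rotation": [
    [0,0,0],
    [0,0,0],
    [0,0,0]
  ]
}}

```text
t: 16.27
ee_pos: [537.7, -123.2, 154.1]
orientation: [-1.336, -0.985, 0.986]
ft_force: [-0.1, 0.1, -1.0]
width: 13.9
```

```bash
python3 - <<'E'
from h import *
im,T=snap("wrist","w8"); o=ctrl.get_obs(); print(T.round(4),o["width"],o["ft_force"],o["moment"])
G=np.load("grasp_T.npy"); print("to go",(T[:3,:3].T@(G[:3,3]-T[:3,3])).round(2), Ro.from_matrix(T[:3,:3].T@G[:3,:3]).as_rotvec().round(4))
cv2.imwrite("pics/w8c.png",cv2.resize(im[95:245,175:325,::-1],None,fx=4,fy=4,interpolation=cv2.INTER_CUBIC))
E
```

```text
[[ 2.953000e-01 -4.000000e-04 -9.554000e-01  5.376809e+02]
 [ 9.554000e-01  2.000000e-04  2.953000e-01 -1.232305e+02]
 [ 1.000000e-04 -1.000000e+00  4.000000e-04  1.540736e+02]
 [ 0.000000e+00  0.000000e+00  0.000000e+00  1.000000e+00]] 13.764603662569247 [ 0.20855048 -0.16613102 -0.51667913] [-0.02674226 -0.00450878 -0.05292771]
to go [ -0.92 110.41  -0.15] [-0.0004  0.001   0.0001]
```

View pics/w8c.png

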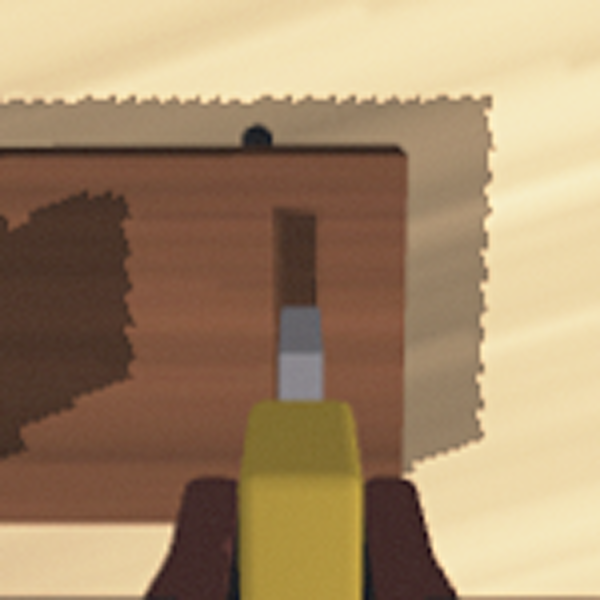

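```bash
python3 - <<'E'
from h import *
T=np.load("pics/w8_T.npy")
g=lambda u,v:np.array([u,v])/4+[175,95]-.375
for v in(220,290):
    P=ray("wrist",np.array([g(274,v),g(317,v)]),32,T); print((T[:3,:3].T@(P-T[:3,3]).T).T.round(2))
P=ray("wrist",np.array([g(295,209)]),32,T); print((T[:3,:3].T@(P-T[:3,3]).T).T.round(2))
c,f=K("wrist"); M=np.array(c["T_tool_cam"])
def rt(p,y):
    d=M[:3,:3]@np.array([(p[0]-c["cx"])/f,(p[1]-c["cy"])/f,1]); C=M[:3,3]; return (C+d*(y-C[1])/d[1]).round(2)
print(rt(g(280,312),27.7),rt(g(321,312),27.7),rt(g(279,365),-2.3),rt(g(323,365),-2.3))
E
```

```text
[[ -5.71 122.09  30.36]
 [  4.24 122.09  30.36]]
[[ -5.8  122.08  13.9 ]
 [  4.29 122.08  13.9 ]]
[[ -0.85 122.09  32.9 ]]
[-2.74 27.7  28.91] [ 3.71 27.7  28.91] [-2.37 -2.3  28.11] [ 3.52 -2.3  28.11]
```

Emit:
{"method": "carry_out", "body": {
  "delta_pos": [
    [-0.05,1.5,0],
    [-0.11,3.5,0],
    [-0.11,5.5,0],
    [-0.11,7,0],
    [-0.11,7.5,0],
    [-0.11,7.8,0],
    [-0.11,7.8,0],
    [-0.11,7.8,0],
    [-0.11,7.8,0]
  ],
  "rotation": [
    [0,0,0],
    [0,0,0],
    [0,0,0],
    [0,0,0],
    [0,0,0],
    [0,0,0],
    [0,0,0],
    [0,0,0],
    [0,0,0]
  ]
}}

```text
t: 17.07
ee_pos: [538.1, -125.3, 77.2]
orientation: [-1.338, -0.986, 0.984]
ft_force: [-0.8, 0.0, -0.3]
width: 13.8
```

```bash
python3 - <<'E'
from h import *
im,T=snap("wrist","w9"); o=ctrl.get_obs(); print(T.round(4),o["ft_force"])
G=np.load("grasp_T.npy"); print("to go",(T[:3,:3].T@(G[:3,3]-T[:3,3])).round(2), Ro.from_matrix(T[:3,:3].T@G[:3,:3]).as_rotvec().round(4))
cv2.imwrite("pics/w9c.png",cv2.resize(im[95:245,175:325,::-1],None,fx=4,fy=4,interpolation=cv2.INTER_CUBIC))
E
```

```text
[[ 2.960000e-01  1.600000e-03 -9.552000e-01  5.381149e+02]
 [ 9.552000e-01 -4.000000e-04  2.960000e-01 -1.252670e+02]
 [ 1.000000e-04 -1.000000e+00 -1.700000e-03  7.722270e+01]
 [ 0.000000e+00  0.000000e+00  0.000000e+00  1.000000e+00]] [ 0.18702169  0.24174205 -0.7964187 ]
to go [ 0.91 33.56  0.97] [0.0017 0.0003 0.0001]
```

View pics/w9c.png

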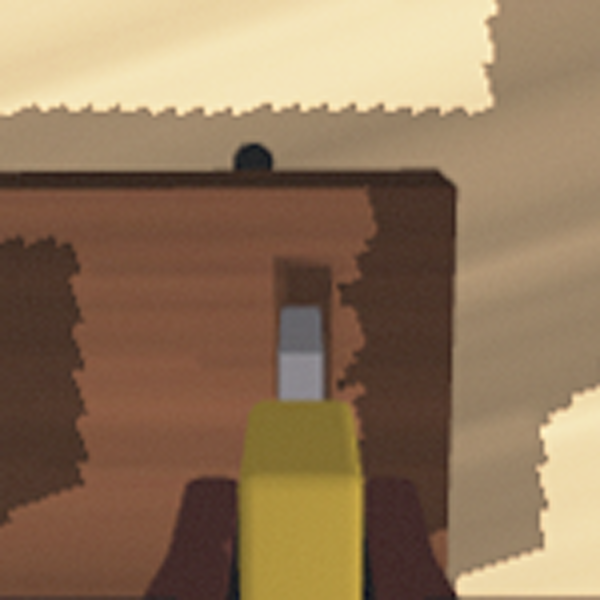

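```bash
python3 - <<'E'
from h import *
T=np.load("pics/w9_T.npy")
g=lambda u,v:np.array([u,v])/4+[175,95]-.375
for v in(275,300):
    P=ray("wrist",np.array([g(275,v),g(331,v)]),32,T); print((T[:3,:3].T@(P-T[:3,3]).T).T.round(2))
P=ray("wrist",np.array([g(303,260)]),32,T); print((T[:3,:3].T@(P-T[:3,3]).T).T.round(2))
o=ctrl.get_obs();print((T[:3,:3].T@(np.load("grasp_T.npy")[:3,3]-o["ee_pos"])).round(2))
E
```

```text
[[-3.87 45.17 31.6 ]
 [ 5.67 45.17 31.6 ]]
[[-3.9  45.18 27.25]
 [ 5.7  45.18 27.25]]
[[ 0.9  45.17 34.18]]
[ 0.99 33.57  0.94]
```

Emit:
{"method": "carry_out", "body": {
  "delta_pos": [
    [0.05,0,0.08],
    [0.05,0.2,0.08],
    [0.05,0.4,0.08],
    [0.05,0.6,0.08],
    [0.05,0.8,0.08],
    [0.05,1.0,0.08],
    [0.05,1.2,0.08],
    [0.05,1.4,0.08],
    [0.05,1.6,0.08],
    [0.05,1.6,0.08]
  ],
  "rotation": [
    [0,0,0],
    [0,0,0],
    [0,0,0],
    [0,0,0],
    [0,0,0],
    [0,0,0],
    [0,0,0],
    [0,0,0],
    [0,0,0],
    [0,0,0]
  ]
}}

```text
t: 17.95
ee_pos: [536.8, -124.3, 59.9]
orientation: [-1.336, -0.985, 0.985]
ft_force: [1.0, 1.8, -2.4]
width: 13.7
```

```bash
python3 - <<'E'
from h import *
o=ctrl.get_obs();T=pose();print(T[2,3],(T[:3,:3].T@(np.load("grasp_T.npy")[:3,3]-o["ee_pos"])).round(2),o["ft_force"],o["moment"])
E
```

```text
59.89388120684454 [ 0.37 16.23 -0.61] [ 0.98285965  1.75012821 -2.38894818] [ 0.53231044 -0.22611726  0.04760439]
```

Emit:
{"method": "carry_out", "body": {
  "delta_pos": [
    [0.03,0,-0.03],
    [0.03,0.2,-0.03],
    [0.03,0.4,-0.03],
    [0.03,0.6,-0.03],
    [0.03,0.8,-0.03],
    [0.03,1.0,-0.03],
    [0.03,1.2,-0.03],
    [0.03,1.3,-0.03],
    [0.03,1.4,-0.03],
    [0.03,1.4,-0.03]
  ],
  "rotation": [
    [0,0,0],
    [0,0,0],
    [0,0,0],
    [0,0,0],
    [0,0,0],
    [0,0,0],
    [0,0,0],
    [0,0,0],
    [0,0,0],
    [0,0,0]
  ]
}}

```text
t: 18.78
ee_pos: [537.1, -124.3, 46.0]
orientation: [-1.336, -0.985, 0.985]
ft_force: [1.2, 1.9, -2.6]
width: 13.5
```

```bash
python3 - <<'E'
from h import *
o=ctrl.get_obs();T=pose();print(T[2,3],(T[:3,:3].T@(np.load("grasp_T.npy")[:3,3]-o["ee_pos"])).round(2),o["ft_force"],o["moment"])
E
```

```text
46.02201354911963 [ 0.26  2.36 -0.38] [ 1.17634097  1.85853583 -2.5878704 ] [ 0.53252143 -0.25773867  0.0244247 ]
```

Emit:
{"method": "carry_out", "body": {
  "delta_pos": [
    [0.03,0.03,0],
    [0.03,0.07,0],
    [0.03,0.11,0],
    [0.03,0.15,0],
    [0.03,0.18,0],
    [0.03,0.21,0],
    [0.03,0.21,0],
    [0.03,0.21,0]
  ],
  "rotation": [
    [0,0,0],
    [0,0,0],
    [0,0,0],
    [0,0,0],
    [0,0,0],
    [0,0,0],
    [0,0,0],
    [0,0,0]
  ]
}}

```text
t: 19.45
ee_pos: [537.2, -124.1, 44.2]
orientation: [-1.337, -0.985, 0.985]
ft_force: [0.2, 0.2, -1.4]
width: 14.1
```

Emit:
{"method": "carry_out", "body": {
  "delta_pos": [
    [0,0.01,0],
    [0,0.02,0],
    [0,0.03,0],
    [0,0.03,0],
    [0,0.03,0]
  ],
  "rotation": [
    [0,0,0],
    [0,0,0],
    [0,0,0],
    [0,0,0],
    [0,0,0]
  ]
}}

```text
t: 19.87
ee_pos: [537.2, -124.0, 43.9]
orientation: [-1.337, -0.985, 0.985]
ft_force: [-0.5, -0.3, -0.7]
width: 14.0
```

```bash
python3 - <<'E'
from h import *
o=ctrl.get_obs();T=pose();print(T[2,3],(T[:3,:3].T@(np.load("grasp_T.npy")[:3,3]-o["ee_pos"])).round(2),o["ft_force"],o["moment"])
E
```

```text
43.86682680252381 [-0.01  0.21 -0.3 ] [-0.49156344 -0.29081309 -0.72004949] [ 0.02449485 -0.01633466  0.0338951 ]
```

Emit:
{"method": "carry_out", "body": {
  "delta_pos": [
    [0,0.01,0],
    [0,0.02,0],
    [0,0.03,0],
    [0,0.03,0],
    [0,0.03,0]
  ],
  "rotation": [
    [0,0,0],
    [0,0,0],
    [0,0,0],
    [0,0,0],
    [0,0,0]
  ]
}}

```text
t: 20.28
ee_pos: [537.2, -124.1, 43.6]
orientation: [-1.337, -0.985, 0.985]
ft_force: [0.0, -0.6, -0.3]
width: 13.7
```

Emit:
{"method": "carry_out", "body": {
  "delta_pos": [
    [0,0.01,0],
    [0,0.02,0],
    [0,0.02,0],
    [0,0.02,0]
  ],
  "rotation": [
    [0,0,0],
    [0,0,0],
    [0,0,0],
    [0,0,0]
  ]
}}

```text
t: 20.62
ee_pos: [537.2, -124.1, 43.5]
orientation: [-1.337, -0.985, 0.985]
ft_force: [-2.0, -0.3, 3.1]
width: 14.0
```

Floor reached with a light touch. Releasing.

Emit:
{"method": "carry_out", "body": {
  "delta_pos": [
    [0,0,0],
    [0,0,0],
    [0,0,0],
    [0,0,0],
    [0,0,0],
    [0,0,0],
    [0,0,0],
    [0,0,0],
    [0,0,0],
    [0,0,0]
  ],
  "rotation": [
    [0,0,0],
    [0,0,0],
    [0,0,0],
    [0,0,0],
    [0,0,0],
    [0,0,0],
    [0,0,0],
    [0,0,0],
    [0,0,0],
    [0,0,0]
  ],
  "hand": 100
}}

```text
t: 21.45
ee_pos: [537.2, -124.1, 43.4]
orientation: [-1.337, -0.985, 0.985]
ft_force: [0.4, -0.2, 0.6]
width: 53.8
```

Emit:
{"method": "carry_out", "body": {
  "delta_pos": [
    [0,-0.3,0],
    [0,-1,0],
    [0,-2.5,0],
    [0,-5,0],
    [0,-8,0],
    [0,-11,0],
    [0,-13,0],
    [0,-14,0],
    [0,-14,0],
    [0,-14,0]
  ],
  "rotation": [
    [0,0,0],
    [0,0,0],
    [0,0,0],
    [0,0,0],
    [0,0,0],
    [0,0,0],
    [0,0,0],
    [0,0,0],
    [0,0,0],
    [0,0,0]
  ]
}}

```text
t: 22.28
ee_pos: [537.1, -124.0, 183.4]
orientation: [-1.337, -0.985, 0.985]
ft_force: [-0.4, 0.7, 0.1]
width: 53.4
```

```bash
python3 - <<'E'
from h import *
im,T=snap("wrist","w10"); o=ctrl.get_obs(); print(T[:3,3],o["ft_force"],o["width"])
a=cv2.resize(im[100:250,125:325,::-1],(400,300),interpolation=cv2.INTER_CUBIC)
s,_=snap("scene","s10"); b=cv2.resize(s[140:260,90:210,::-1],(300,300),interpolation=cv2.INTER_CUBIC)
cv2.imwrite("pics/w10c.png",np.hstack([a,b]))
b0=cv2.imread("pics/scene0.png")
for im2 in(b0,s[:,:,::-1]):
    h=cv2.cvtColor(np.ascontiguousarray(im2),cv2.COLOR_BGR2HSV); m=cv2.inRange(h,(22,170,90),(33,255,255)); m[:150]=0;m[240:]=0;m[:,:100]=0;m[:,210:]=0
    q=np.argwhere(m); print(q.mean(0),q.min(0),q.max(0),len(q))
E
```

```text
[ 537.05362404 -124.01512425  183.37102991] [ 0.33791566 -0.38364125 -0.67342265] 53.5928942043691
[193.9537037  170.69444444] [181 166] [206 175] 216
[193.69907407 170.26388889] [181 166] [207 175] 216
```

View pics/w10c.png

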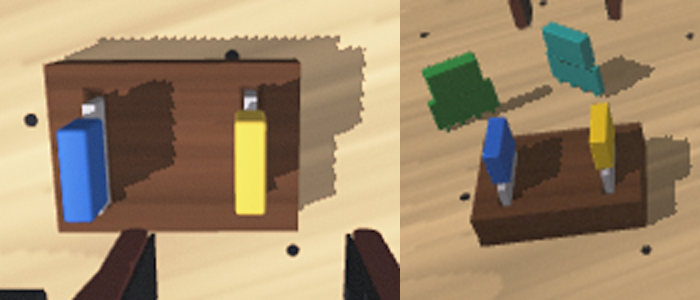

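View pics/s10.png

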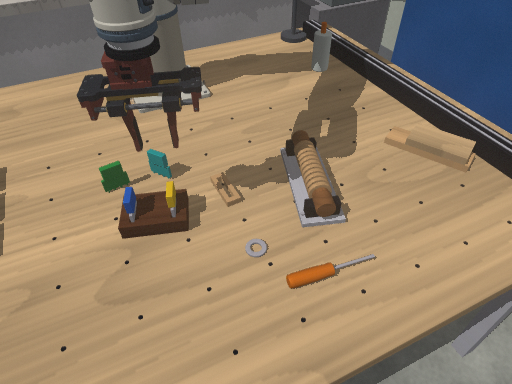

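The yellow comb is back fully down in its slot: its scene mask (rows 181–207, columns 166–175, 216 px) matches the start within a pixel. The gripper is clear and nothing else has moved.

```bash
python3 -c "
from workcell import ctrl
print(ctrl.close_job())"
```

```text
the job is handed in; nothing more can be done
None
```

The yellow comb went onto the screw, was held pressed home, and is back in its own slot. The job was handed in at about 22.4 s; the limit is 67 s.

- **Seating:** I found the grooves in the wrist camera pictures and lowered the comb in small steps. The teeth entered without riding on the crests. Contact came at a tip height of about 63.1 mm, against 63 mm expected for fully seated. The comb sat about 4 mm from mid-length by the camera estimate.
- **Hold:** I held it upright for about 4 s at roughly 6–7 N. A sideways force of about 1–2 N remained after I tried to ease it off.
- **Return:** I lowered it until the tips touched the slot floor with about 3–4 N, then let go and lifted clear. Partway down the slot there was about 2 N of sideways contact, which I eased off.
- **Last checks:** In the scene picture the yellow handle matches its starting position within a pixel. The blue comb, the look-alikes, the washer, the screwdriver and the clamp look unmoved. No check failed.

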